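# Close the last wing nut of a pressure filter holder

### The job

The lid of the stainless filter holder is already held by three of its four swing bolts. Swing the last, leaning bolt up fully home into its slot in the lid, then turn its wing nut clockwise until it seats on its washer and is firmly hand-tight, about 0.3 N m. Do not overtighten it, do not press on or knock the lid, and leave the glassware and the membrane box alone.

Things in the scene. Friction and masses are not known exactly. Their poses are not given: they have to be found in the camera images.
- holder: Base of a stainless holder for 90 mm filter membranes, fixed to the bench: a disc 148 mm across between 62 and 86 mm above the bench, on three splayed legs. Origin: centre, at bench height; z up; its +x points from the centre to the open, leaning bolt. Three bolts, already closed, stand at its +y, -x and -y.
- lid: Stainless lid on the base, fixed, axes as the holder's. Origin: centre of the underside of its flange (148 mm across, 12 thick), 89 mm above the bench. Four forked ears, flush with the flange, reach out to 96 mm. Central dome 100 mm across, 36 high above the flange, with a 12 mm nipple to 53 mm. The three closed wing nuts, shaped like the open one, are fixed parts of it.
- ear_slot (a point): Where the closed bolt's axis passes the top face of the ear: 88 mm from the lid's centre along its +x, 12 mm above the lid's origin. The dome's wall stands 38 mm inside this point, so it is 8 mm from the passing wing tips. The slot is 14 mm wide and open outwards; the ear ends 8 mm outside this point.
- swing_bolt (a joint): Lean of the open bolt, rad: 0 = upright, home at the bottom of its slot (hard stop); grows as it leans outwards (holder's +x), 0.3 to 0.5 at the start. Its hinge lies 88 mm from the holder's centre, 53 mm above the bench (48 mm below the ear's top), axis along the holder's y. It stays where it is left: 0.18 N m of friction, some 3 N at the nut.
- wing_nut: Stainless wing nut on the open bolt. Origin: centre of its underside; z outwards along the bolt; x along the wings. Hub 24 mm across, 11 high; above it flat wings, 10 mm thick (y), 60 mm over the tips (x), 13 to 41 mm above the underside. Clockwise from above tightens; it sinks 4 mm a turn. It starts 0.1 to 1.4 mm short of its seat, wings within 0.35 rad of square to the holder's x; seated, its underside is about 3 mm above the ear.
- nut_grip (a point): On the nut's axis, 30 mm above its underside: pinch the wings here across their 10 mm, fingertips above the hub (11 mm). Free, it turns with 0.1 N m or less. It seats 0.2 to 2.1 rad (clockwise) from its start; where cannot be seen. Then, metal on metal, the torque climbs some 0.2 N m for each 0.03 rad: stop at 0.25 to 0.5 N m; more than 0.8 is overtight. Let go, it springs back a little and stays.
- washer: Captive steel washer on the open bolt under its wing nut, 28 mm across, 3 mm thick; with the bolt home it lies on the top of the lid's ear. Origin: on the bolt's axis, centre of its underside, 48 mm from the bolt's hinge; z outwards along the bolt. How it is turned about the bolt does not matter.
- clear_bottle: Clear bottle with a blue cap, 68 mm across, 135 mm high, loose; origin under its centre. Leave alone.
- amber_bottle: Amber bottle with a blue cap, 60 mm across, 125 mm high, loose; origin under its centre. Leave alone.
- beaker: Glass beaker, 68 mm across, 85 mm high, loose; origin under its centre. Leave alone.
- membrane_box: Flat membrane box, 107 x 107 x 30 mm, loose; origin under its centre. Leave alone.
There are look-alikes about, which are no part of the job. Of the things shaped like the holder, the stainless one is meant.

How it is judged:
On the way, in this order (a step that is already met when the one before it is completed fails the run):
1. the bolt stands home in its slot, with the nut not yet tight (value of joint swing_bolt below 0.06 rad and contact force between wing_nut and washer below 5 N), for 0.2 s.
2. with the bolt home, the wing nut is tightened on its washer (more than 12 N between them, which a torque of about 0.2 N m gives) (value of joint swing_bolt below 0.06 rad and contact force between wing_nut and washer above 12 N), for 0.2 s.
At the end, for the whole second after the job is handed in: The bolt stands home in its slot (within 0.06 rad of upright) and the released wing nut still bears on its washer with more than 5 N, having been tightened to more than 12 N (about 0.2 N m) (value of joint swing_bolt below 0.06 rad and contact force between wing_nut and washer above 5 N); the robot touches nothing.
It fails at once if the wing nut is overtightened (more than 75 N on its washer, about 0.9 N m) (contact force between wing_nut and washer above 75 N).
It fails at once if the robot presses or knocks the lid with more than 15 N (contact force between any of the fingers, the arm and lid above 15 N).
It fails at once if a bottle, the beaker or the membrane box is moved more than 20 mm or tipped (distance of any of clear_bottle, amber_bottle, beaker, membrane_box from where it was at the start of the episode above 0.02 m or angle between any of clear_bottle, amber_bottle, beaker, membrane_box's own z axis and vertical above 0.35 rad).
It also fails if it takes over 67 s, if anything falls off the work surface, if the arm or the gripper's body presses on something with over 40 N, if the wrist force passes 120 N, or if a joint passes its speed limit or range.

### The arm

A 6-joint arm with a two-finger parallel gripper is mounted at the origin on the work surface. World frame = base frame: x ahead of the robot, y to its left, z up, the work surface at z = 0. Lengths are in m, angles in rad, forces in N, time in s.
With the tool pointing down it reaches from about 0.35 to 0.85 m from the base axis. Payload 8.1 kg.
Tool frame: the origin (TCP) lies on the mounting face of the last link; the fingertips stand 186 mm ahead of it and the grasp point (between the pads) lies 167 mm ahead of it; z points along the fingers, y is the line along which they close (so a half turn about z gives the same grasp; the last joint's range is limited). The gripper opens to 93 mm and grips with 3 to 60 N. Pads are 15 mm wide; open, the fingers measure 128 mm over their backs; the gripper's body (75 mm by 188 mm) begins 65 mm behind the grasp point.
Start: joints at [-1.283, 0.13, 1.488, -0, 1.523, -0.085], TCP at [0.219, -0.559, 0.405] pointing down, gripper open.
Joint ranges: [-2.96, 2.96], [-0.89, 2.26], [0.02, 2.5], [-1.34, 4.48], [0, 2.73], [-2.66, 2.66]. Speed limits (rad/s): [2.39, 2.39, 2.79, 3.14, 3.14, 3.14].

### API

Orientations are given as a rotation vector (axis times angle).
In Python, from plant import * gives the robot as it stands. The module is installed in compiled form; this text tells all that it offers.
- The arm moves only by the tool arm_command, never from a script. Its argument "increments" is a list of rows, each a list of 6 numbers: the shift along the tool's x, y, z in units of 0.2 m (1.0 is 0.2 m), then the turn, a rotation vector about the tool's x, y, z in units of pi rad (1.0 is pi rad). A call has exactly 5 rows; each row is the pose to reach, as a shift and turn from the pose commanded when the call began, along the tool's axes at that moment, turning the shorter way round; what a row does not reach only later rows make up. A row lasts 1/8 s, in which the tool goes at most 62.5 mm and 10.7 degrees, less where a joint would pass 70% of its speed; a pose out of reach is approached as far as the arm can. A call with a number of a shift or a turn outside -1 to 1 is refused whole. A call with a gripper value outside its range is refused whole. "fingers" is the closure, from -1 (fully open) to 1 (shut), set as the call begins (left out, the last holds). The fingers move at their own pace and stop on an object; "force" is the grip in N (left out, the last holds). Time passes only in rows, so rows that repeat a pose let the fingers close, or fill a call up. It gives the time, the measured TCP pose, the force, the opening and the grip force at its end, in the units of the state.
- read_state(): the state, without advancing time (a new reading comes with each control period).
- read_camera(name): name is "scene" or "side" or "wrist"; returns a dict with "image" (400x640x3 uint8, red, green, blue), "fx", "fy", "cx", "cy" (pixels), "T" (4x4, takes a point from camera to world coordinates). Camera axes: x right, y down, z forward; pixel columns grow to the right and rows downward; lengths in m; the calibration is good to about 2 mm. The wrist camera is an equidistant fisheye: a pixel r from the principal point sees the ray r / f radians off the axis. A picture is of the moment at which its call begins. There is no depth.
- close_job(): hands the job in; it is judged then, once.
The state is a dict: "t": time; "q": joint angles; "dq": joint speeds; "joint_torque": joint torques, N m; "tool_pos": TCP position; "orientation": TCP orientation; "force": force on the tool from outside, world axes, zero at the start; "wrist_torque": the same for the moment, N m; "opening": finger opening in m; "gripper_force": force on a finger pad.
Only numpy, scipy, OpenCV 4.12 (cv2) and the standard library are available. Lean on these libraries where they do the work, as an engineer would, in place of code of your own. Each camera call takes 0.05 s, during which the arm holds its last target. There are 200 camera calls.

## Working session

There is one attempt and no reset: what is moved stays moved. The work goes in short steps, Python scripts to look and compute and a tool call to move; the robot and the scene stay as the last step left them, time stands still between calls to the robot, and variables do not carry over. Pictures are saved under pics/ and viewed, at most 10 in all, crops included, and the job is handed in when it is done.

Besides the shell and the picture viewer there is one more tool, called as a command line: name --pt "numbers of a row" for each row, then --argument value for the rest. arm_command: Moves the arm, as the interface text tells. Shifts and turns lie within -1 to 1; 1 stands for 0.2 m of shift or pi rad of turn. Its arguments: {"type":"object","properties":{"increments":{"type":"array","items":{"type":"array","items":{"type":"number","minimum":-1,"maximum":1}}},"fingers":{"type":"number"},"force":{"type":"number"}},"required":["increments"]}

```bash
mkdir -p pics
python3 - <<'E'
from plant import *
import cv2,numpy as np,json
for n in ["scene","side"]:
    c=read_camera(n); cv2.imwrite(f"pics/{n}0.png",c["image"][:,:,::-1]); print(n,c["fx"],c["fy"],c["cx"],c["cy"],np.round(c["T"],4).tolist())
s=read_state(); print({k:np.round(v,3).tolist() for k,v in s.items()})
E
```

```text
scene 462.13268624414883 462.13268624414883 314.6004784535296 206.456987594903 [[-0.3912, 0.5203, -0.7591, 1.4758], [0.9202, 0.2058, -0.3331, 0.4321], [-0.0171, -0.8288, -0.5593, 0.8301], [0.0, 0.0, 0.0, 1.0]]
side 376.7060755298823 376.7060755298823 321.72839518982556 205.74424703393834 [[-0.9997, 0.0067, 0.0217, 0.4595], [-0.012, 0.654, -0.7564, 0.7865], [-0.0192, -0.7565, -0.6537, 0.8046], [0.0, 0.0, 0.0, 1.0]]
{'t': 0.1, 'q': [-1.283, 0.131, 1.489, 0.0, 1.523, -0.085], 'dq': [-0.002, -0.001, 0.0, -0.001, -0.001, -0.001], 'joint_torque': [0.0, -56.134, -49.31, 0.077, 0.029, -0.0], 'tool_pos': [0.219, -0.559, 0.404], 'orientation': [-3.085, -0.582, 0.0], 'force': [0.259, 0.62, 0.227], 'wrist_torque': [-0.012, 0.055, -0.025], 'gripper_force': 0.0, 'opening': 0.093}
```

View pics/scene0.png

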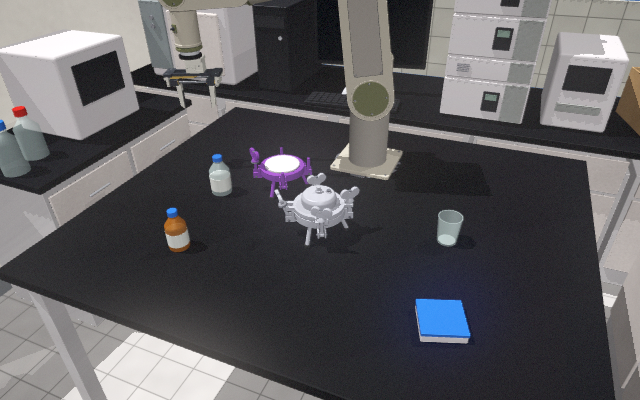

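View pics/side0.png

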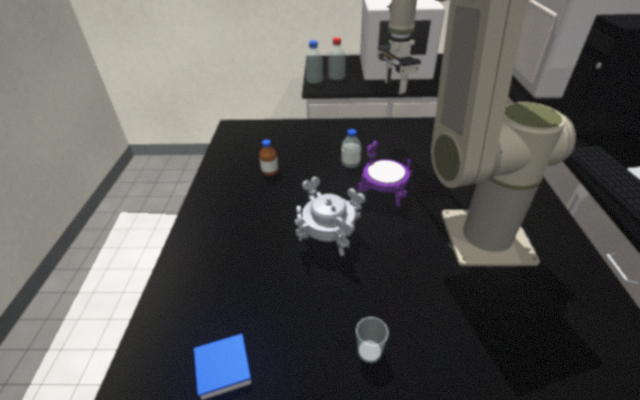

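The scene view shows two things shaped like the holder. One is purple with a white top at (282,168) and has no lid; the other is stainless with a domed lid at (320,205). The stainless one fits the description. I'll confirm it in an enlarged crop and find the leaning bolt.

Run:
```python
import cv2,numpy as np
a=cv2.imread("pics/scene0.png")[165:255,265:365]; b=cv2.imread("pics/side0.png")[165:255,285:375]
cv2.imwrite("pics/crop0.png",np.hstack([cv2.resize(a,(400,360),interpolation=2),cv2.resize(b,(360,360),interpolation=2)]))
```

```text
(no output)
```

View pics/crop0.png

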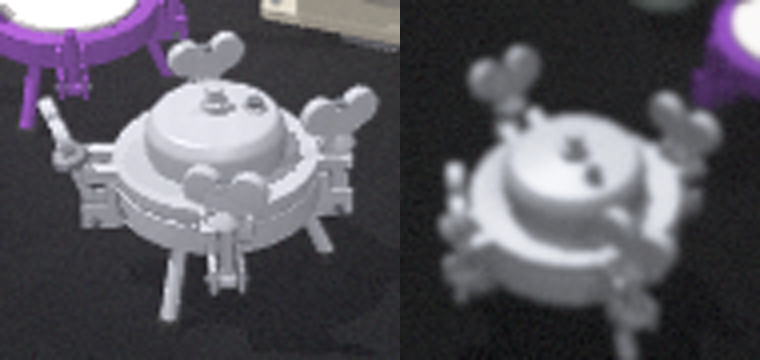

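The crop confirms it: the stainless holder has three upright wing nuts at crop (205,55), (340,112) and (225,188). The leaning bolt is at crop left (60,135) in the scene view, and at (505,75) in the side view. I'll fit the holder's pose.

```bash
cat > h.py <<'E'
from plant import *
import cv2,numpy as np
from scipy.optimize import least_squares
from scipy.spatial.transform import Rotation as R
CAM={"scene":(462.133,314.600,206.457,np.array([[-0.3912,0.5203,-0.7591,1.4758],[0.9202,0.2058,-0.3331,0.4321],[-0.0171,-0.8288,-0.5593,0.8301],[0,0,0,1]])),
"side":(376.706,321.728,205.744,np.array([[-0.9997,0.0067,0.0217,0.4595],[-0.012,0.654,-0.7564,0.7865],[-0.0192,-0.7565,-0.6537,0.8046],[0,0,0,1]]))}
def proj(n,P,c=None):
    f,cx,cy,T=CAM[n] if c is None else c
    p=(np.atleast_2d(P)-T[:3,3])@T[:3,:3]
    return np.c_[f*p[:,0]/p[:,2]+cx,f*p[:,1]/p[:,2]+cy]
def fish(c,P):
    T=c["T"]; p=(np.atleast_2d(P)-T[:3,3])@T[:3,:3]
    rr=np.hypot(p[:,0],p[:,1]); th=np.arctan2(rr,p[:,2])
    return np.c_[c["fx"]*th*p[:,0]/rr+c["cx"],c["fy"]*th*p[:,1]/rr+c["cy"]]
def H(x,y,yaw,P):  # holder -> world
    P=np.atleast_2d(P); c,s=np.cos(yaw),np.sin(yaw)
    return np.c_[x+c*P[:,0]-s*P[:,1],y+s*P[:,0]+c*P[:,1],P[:,2]]
def bolt(lean,d): # point d along bolt from hinge, holder frame
    return [.088+d*np.sin(lean),0,.053+d*np.cos(lean)]
E
python3 - <<'E'
from h import *
z=.133
obs=[("scene",[0,-.088,z],(316.25,179.25)),("scene",[-.088,0,z],(350,193)),("scene",[0,.088,z],(321.25,212)),
("side",[0,-.088,z],(356.25,195)),("side",[-.088,0,z],(345,227.5))]
lob=[("scene",(277.5,193.5)),("side",(411/1e9,0))]
def res(v):
    r=[proj(n,H(*v[:3],P))[0]-u for n,P,u in obs]
    B=H(*v[:3],bolt(v[3],.051+.027))
    r.append(proj("scene",B)[0]-(278,194)); r.append(proj("side",B)[0]-(285+105/4,165+75/4))
    return np.ravel(r)
s=least_squares(res,[.55,-.1,-1.2,.4]); print(s.x.round(4),s.fun.round(1))
x,y,w,l=s.x
B=H(x,y,w,bolt(l,.081))[0]; print(B)
st=read_state(); M=R.from_rotvec(st["orientation"]).as_matrix(); print(M.round(3),st["tool_pos"])
E
```

```text
[ 0.4638  0.0036 -1.1194  0.3395] [ 1.4 -1.8  0.5 -1.   0.1 -1.   0.2  0.2 -1.8 -3.3  1.   2.9  0.2 -0.3]
[ 0.51395895 -0.09989827  0.12937676]
[[ 0.931  0.364 -0.   ]
 [ 0.364 -0.931  0.002]
 [ 0.    -0.002 -1.   ]] [ 0.21850473 -0.55857989  0.40377058]
```

```bash
cat >> h.py <<'E'
def tgt(x,y,w,lean,d,nutyaw=0.,flip=0):
    """TCP pose with tool z against the bolt axis; grasp point at d from hinge. tool y = holder x turned by nutyaw"""
    Rh=R.from_euler("z",w)*R.from_euler("y",lean)*R.from_euler("z",nutyaw+flip)
    Rt=Rh*R.from_matrix(np.array([[0,1,0],[1,0,0],[0,0,-1.]]))
    p=H(x,y,w,bolt(lean,d+.167))[0]
    return p,Rt
def inc(p0,R0,p1,R1):
    s=R0.inv().apply(p1-p0)/.2; r=(R0.inv()*R1).as_rotvec()/np.pi
    return np.r_[s,r].round(4).tolist()
E
python3 - <<'E'
from h import *
s=read_state(); p0=s["tool_pos"]; R0=R.from_rotvec(s["orientation"])
x,y,w,l=.4638,.0036,-1.1194,.3395
p1,R1=tgt(x,y,w,l,.083+.09,0,np.pi)
yx0=np.arctan2(R0.as_matrix()[1,0],R0.as_matrix()[0,0]); print(p1,R1.as_matrix().round(2).tolist())
# R0 = yaw(0)*D ; interpolate tilt & yaw
D=R.from_matrix(np.diag([1,-1,-1.]))
pp,Rp=p0,R0
yx1=w+np.pi/2+np.pi
for k in range(1,5):
    f=k/4; ax=np.array([-np.sin(w),np.cos(w),0])*l*f
    Rk=R.from_rotvec(ax)*R.from_euler("z",yx0+f*(yx1-yx0))*D
    pk=p0+f*(p1-p0); print(inc(pp,Rp,pk,Rk)); pp,Rp=pk,Rk
print((Rp.inv()*R1).magnitude())
E
```

```text
[ 0.551579   -0.17747037  0.37359324] [[-0.9, -0.41, -0.15], [-0.44, 0.85, 0.3], [0.0, 0.33, -0.94]]
[0.5613, -0.2919, 0.0383, 0.0258, 0.0086, -0.2561]
[0.5968, 0.2053, 0.0585, 0.0119, 0.0251, -0.2561]
[0.2598, 0.5727, 0.0789, -0.0099, 0.0259, -0.2561]
[-0.2382, 0.579, 0.0987, -0.0255, 0.0109, -0.2561]
5.815852873680767e-17
```

arm_command --pt "0.11 -0.06 0.01 0.005 0.002 -0.051" --pt "0.22 -0.12 0.016 0.01 0.004 -0.102" --pt "0.34 -0.175 0.024 0.016 0.005 -0.154" --pt "0.45 -0.23 0.03 0.02 0.007 -0.205" --pt "0.56 -0.29 0.04 0.026 0.009 -0.256"

```text
t: 0.72
tool_pos: [0.3022, -0.4632, 0.3962]
orientation: [-2.538, -1.704, -0.019]
force: [-0.2, 0.3, 0.3]
opening: 0.0927
gripper_force: 0.0
```

arm_command --pt "0.12 0.04 0.01 0.002 0.005 -0.051" --pt "0.24 0.08 0.024 0.004 0.01 -0.102" --pt "0.36 0.12 0.036 0.007 0.015 -0.154" --pt "0.48 0.16 0.048 0.01 0.02 -0.205" --pt "0.6 0.205 0.06 0.012 0.025 -0.256"

```text
t: 1.35
tool_pos: [0.3856, -0.3673, 0.3885]
orientation: [-1.633, -2.508, -0.132]
force: [0.1, -0.5, -0.3]
opening: 0.0928
gripper_force: 0.0
```

arm_command --pt "0.05 0.115 0.016 -0.002 0.005 -0.051" --pt "0.1 0.23 0.032 -0.004 0.01 -0.102" --pt "0.16 0.345 0.048 -0.006 0.015 -0.154" --pt "0.21 0.46 0.064 -0.008 0.02 -0.205" --pt "0.26 0.57 0.08 -0.01 0.026 -0.256"

```text
t: 1.98
tool_pos: [0.4684, -0.2723, 0.3807]
orientation: [-0.517, -2.931, -0.31]
force: [-0.1, -0.2, 0.4]
opening: 0.093
gripper_force: 0.0
```

arm_command --pt "-0.05 0.115 0.02 -0.005 0.002 -0.051" --pt "-0.1 0.23 0.04 -0.01 0.004 -0.102" --pt "-0.14 0.345 0.06 -0.015 0.006 -0.154" --pt "-0.19 0.46 0.08 -0.02 0.008 -0.205" --pt "-0.24 0.58 0.1 -0.026 0.011 -0.256" --fingers 0.4

```text
t: 2.6
tool_pos: [0.5521, -0.177, 0.3729]
orientation: [0.682, -2.946, -0.509]
force: [0.4, -1.1, -0.2]
opening: 0.0481
gripper_force: 0.0
```

Run:
```python
from h import *
c=read_camera("wrist"); im=c["image"][:,:,::-1].copy(); np.savez("w1.npz",**c); cv2.imwrite("pics/wrist1.png",im)
print(c["fx"],c["cx"],c["cy"],c["T"].round(4).tolist(),read_state()["q"].round(3), read_state()["opening"])
x,y,w,l=.4638,.0036,-1.1194,.3395
print(fish(c,H(x,y,w,[bolt(l,.092),bolt(l,.051),[.088,0,.101],[0,0,.142]])).round(1))
```

```text
309.70691628693146 314.32226523579146 196.88137380937295 [[-0.414, 0.9036, 0.1095, 0.4799], [0.8465, 0.338, 0.4113, -0.2058], [0.3346, 0.263, -0.9049, 0.3533], [0.0, 0.0, 0.0, 1.0]] [-0.463  0.223  1.464  0.21   1.727 -2.494] 0.04362010731882692
[[315.2 210.7]
 [315.  196.1]
 [332.4 194.5]
 [435.1 197.6]]
```

View pics/wrist1.png

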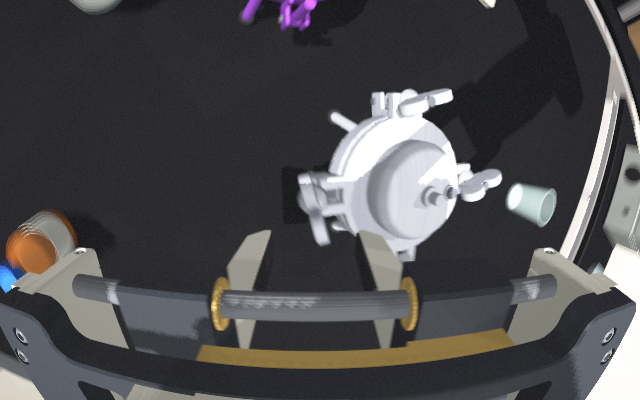

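The wrist view shows the leaning nut at about (312,208), near the predicted (315,210). Its wings run from (303,180) to (322,240), so they are yawed, and the dome is at (415,190). I'll enlarge it.

Run:
```python
import cv2
a=cv2.imread("pics/wrist1.png")[160:260,285:415]
cv2.imwrite("pics/w1c.png",cv2.resize(a,(780,600),interpolation=2))
```

```text
(no output)
```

View pics/w1c.png

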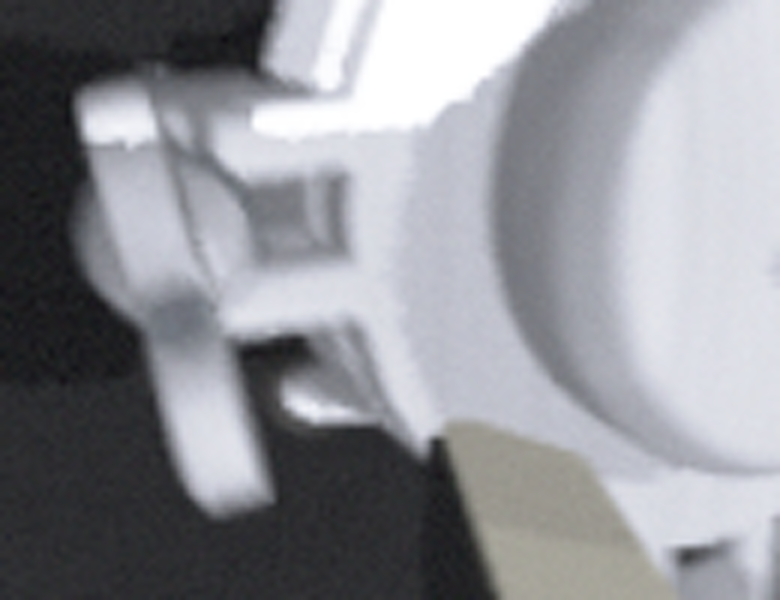

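```bash
cat > fit.py <<'E'
from h import *
c=dict(np.load("w1.npz")); 
q=lambda u,v:np.array([285+u/6,160+v/6])
def nutpt(l,yaw,px,py,d):
    b=np.array(bolt(l,d)); ex=np.array([np.cos(l),0,-np.sin(l)]); ey=np.array([0,1,0])
    # wings nominal along +-y ; yaw ccw about bolt axis
    a=-np.sin(yaw)*ex+np.cos(yaw)*ey; n=np.cos(yaw)*ex+np.sin(yaw)*ey
    return b+px*a+py*n
def res(v,full=False):
    x,y,w,l,t=v
    P=lambda p:fish(c,H(x,y,w,p))[0]
    r=[P([.081,.007,.101])-q(350,265),P([.081,-.007,.101])-q(352,178),(P([0,0,.142])-(432,196))*.3,
       P(nutpt(l,t,-.030,0,.0787))-q(115,90),P(nutpt(l,t,.030,0,.0787))-q(243,506)]
    z=.133
    for n,p,u in [("scene",[0,-.088,z],(316.25,179.25)),("scene",[-.088,0,z],(350,193)),("scene",[0,.088,z],(321.25,212)),
     ("side",[0,-.088,z],(356.25,195)),("side",[-.088,0,z],(345,227.5))]:
        r.append((proj(n,H(x,y,w,p))[0]-u)*.25)
    r.append((proj("scene",H(x,y,w,bolt(l,.081)))[0]-(278,194))*.5)
    return np.ravel(r)
E
python3 - <<'E'
from fit import *
s=least_squares(res,[.4638,.0036,-1.1194,.34,0.2]); print(s.x.round(4),s.fun.reshape(-1,2).round(1).tolist())
J=s.jac; print(np.sqrt(np.diag(np.linalg.inv(J.T@J))).round(4))
x,y,w,l,t=s.x
# draw overlay
im=cv2.imread("pics/wrist1.png"); a=cv2.resize(im[160:260,285:415],(780,600),interpolation=2)
def dr(p,col): 
    for u in fish(c,H(x,y,w,p)): cv2.circle(a,tuple(((u-[285,160])*6).astype(int).tolist()),2,col,-1)
for px in np.linspace(-.03,.03,13):
  for py in (-.005,.005): dr(nutpt(l,t,px,py,.0787),(0,0,255))
th=np.linspace(0,6.3,60)
dr(np.c_[.05*np.cos(th),.05*np.sin(th),0*th+.101],(0,255,0)); dr(np.c_[.074*np.cos(th),.074*np.sin(th),0*th+.101],(255,0,0))
dr([nutpt(l,t,.014*np.cos(k),.014*np.sin(k),.051) for k in th],(0,255,255))
dr([[.096,-.007,.101],[.096,.007,.101],[.081,.007,.101],[.081,-.007,.101]],(255,0,255))
cv2.imwrite("pics/ov.png",a)
E
```

```text
[ 0.4628  0.0076 -1.0861  0.3874  0.2588] [[-0.2, 0.0], [-0.5, 0.2], [1.8, 0.6], [0.4, 1.3], [-0.5, -2.0], [0.5, -0.4], [0.5, -0.3], [0.7, -0.2], [0.0, 0.1], [-0.1, -0.6], [0.4, 1.7]]
[0.0016 0.0011 0.0178 0.0113 0.0264]
```

View pics/ov.png

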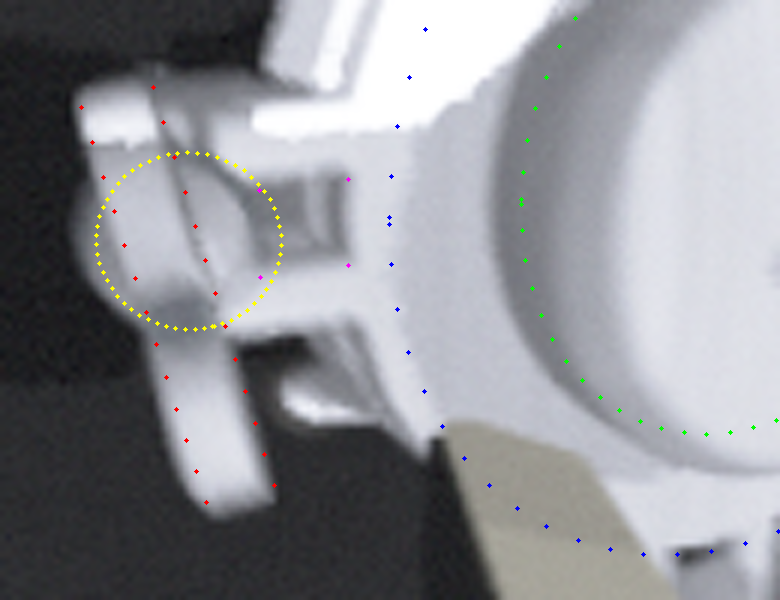

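```bash
cat >> fit.py <<'E'
def res2(v):
    x,y,w,l,t,rs=v
    f=lambda p:fish(c,H(x,y,w,p))[0]
    r=res(v[:5]).reshape(-1,2).copy()
    r[0]=f([rs,.007,.101])-q(350,265); r[1]=f([rs,-.007,.101])-q(352,178)
    th=np.linspace(0,2*np.pi,721); D=fish(c,H(x,y,w,np.c_[.05*np.cos(th),.05*np.sin(th),0*th+.101]))
    e=[]
    for u in [(495,190),(528,330),(600,415),(700,470)]:
        uu=q(*u)-f([0,0,.101]); cc=D-f([0,0,.101]); i=np.argmax(cc@uu/np.linalg.norm(cc,axis=1)); e.append(np.linalg.norm(cc[i])-np.linalg.norm(uu))
    return np.r_[r.ravel(),e]
E
python3 - <<'E'
from fit import *
s=least_squares(res2,[.4638,.0036,-1.1194,.34,0.2,.081],diff_step=1e-3); print(s.x.round(4),s.fun[:22].reshape(-1,2).round(1).tolist(),s.fun[22:].round(1))
J=s.jac; print(np.sqrt(np.diag(np.linalg.inv(J.T@J))).round(4))
x,y,w,l,t=s.x[:5]
d=.051+.0007+.0325
p,Rt=tgt(x,y,w,l,d+.045,t,np.pi); st=read_state(); p0,R0=st["tool_pos"],R.from_rotvec(st["orientation"])
print(inc(p0,R0,p,Rt), H(x,y,w,bolt(l,d)),st["opening"])
E
```

```text
[ 0.4671  0.0053 -1.116   0.3406  0.2858  0.0767] [[0.0, 0.4], [0.1, 0.6], [0.8, 1.6], [0.3, 0.8], [-0.4, -2.1], [0.4, -0.3], [0.2, -0.1], [0.1, -0.0], [-0.2, 0.1], [-0.7, -0.7], [0.3, 1.4]] [-1.1  1.5  2.  -3.2]
[0.0007 0.001  0.0093 0.0128 0.0216 0.0011]
[-0.0071, -0.0077, 0.2115, 0.0009, 0.0007, -0.0876] [[ 0.51807377 -0.09899932  0.1323636 ]] 0.04362010731882692
```

The fits agree on the nut's grip point to about 1 mm, but with the nut's yaw of about 0.28 rad this orientation would exceed joint 6's range. I'll turn to the opposite grasp, which leaves about 2.2 rad for tightening.

arm_command --pt "0 0 0 0 0 0.05" --pt "0 0 0 0 0 0.1" --pt "0 0 0 0 0 0.15" --pt "0 0 0 0 0 0.2" --pt "0 0 0 0 0 0.23" --fingers 0.66

```text
t: 3.28
tool_pos: [0.5515, -0.1778, 0.373]
orientation: [-0.405, -2.895, -0.418]
force: [0.5, 0.9, -1.0]
opening: 0.0155
gripper_force: 0.0
```

arm_command --pt "0 0 0 0 0 0.05" --pt "0 0 0 0 0 0.1" --pt "0 0 0 0 0 0.15" --pt "0 0 0 0 0 0.2" --pt "0 0 0 0 0 0.23"

```text
t: 3.9
tool_pos: [0.5515, -0.1778, 0.3729]
orientation: [-1.367, -2.501, -0.285]
force: [-0.0, -0.1, -0.4]
opening: 0.0157
gripper_force: 0.0
```

arm_command --pt "0 0 0 0 0 0.05" --pt "0 0 0 0 0 0.1" --pt "0 0 0 0 0 0.15" --pt "0 0 0 0 0 0.2" --pt "0 0 0 0 0 0.23"

```text
t: 4.53
tool_pos: [0.5515, -0.1778, 0.3729]
orientation: [-2.132, -1.83, -0.124]
force: [-0.8, -0.2, 0.4]
opening: 0.0156
gripper_force: 0.0
```

arm_command --pt "0 0 0 0 0 0.05" --pt "0 0 0 0 0 0.1" --pt "0 0 0 0 0 0.15" --pt "0 0 0 0 0 0.2" --pt "0 0 0 0 0 0.222"

```text
t: 5.15
tool_pos: [0.5515, -0.1778, 0.3729]
orientation: [-2.621, -0.989, 0.043]
force: [-0.2, 0.3, -0.7]
opening: 0.0157
gripper_force: 0.0
```

Run:
```python
from fit import *
x,y,w,l,t=.4671,.0053,-1.116,.3406,.2858
k=read_camera("wrist"); np.savez("w2.npz",**k); cv2.imwrite("pics/wrist2.png",k["image"][:,:,::-1])
st=read_state(); p0,R0=st["tool_pos"],R.from_rotvec(st["orientation"])
p,Rt=tgt(x,y,w,l,.0842+.03,t,0)
print(inc(p0,R0,p,Rt),st["q"].round(3),st["opening"])
im=k["image"][:,:,::-1]; u=fish(k,H(x,y,w,bolt(l,.079)))[0]; print(u)
u0=np.clip((u-[65,50]).astype(int),0,[510,300]); print(u0)
a=cv2.resize(im[u0[1]:u0[1]+100,u0[0]:u0[0]+130],(780,600),interpolation=2)
def dr(p,col): 
    for v in fish(k,H(x,y,w,p)): cv2.circle(a,tuple(((v-u0)*6).astype(int).tolist()),2,col,-1)
for px in np.linspace(-.03,.03,7):
  for py in (-.005,.005): dr(nutpt(l,t,px,py,.0787),(0,0,255))
th=np.linspace(0,6.3,60)
dr(np.c_[.05*np.cos(th),.05*np.sin(th),0*th+.101],(0,255,0)); dr(np.c_[.074*np.cos(th),.074*np.sin(th),0*th+.101],(255,0,0))
cv2.imwrite("pics/w2c.png",a)
```

```text
[0.0219, 0.005, 0.2915, 0.0, -0.0005, -0.0066] [-0.468  0.22   1.466  0.207  1.727  0.388] 0.016081493980665457
[314.4377349  200.64639384]
[249 150]
```

View pics/w2c.png

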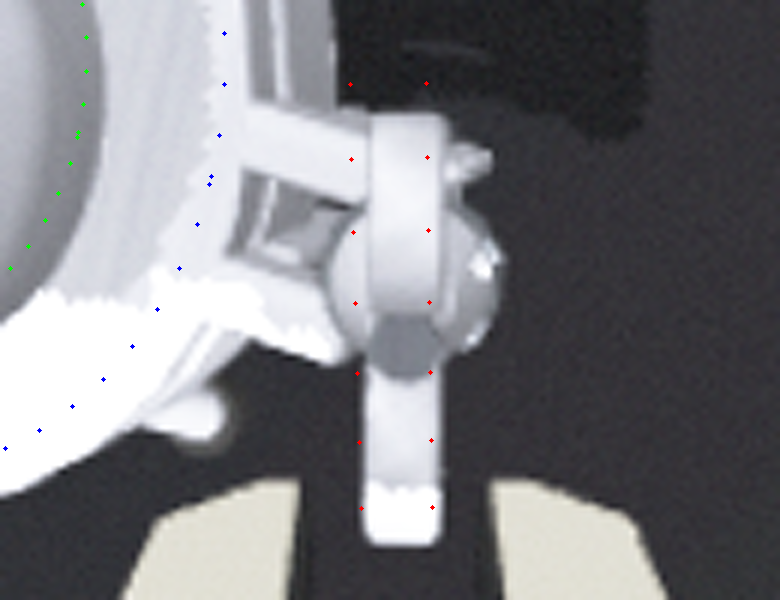

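```bash
cat >> fit.py <<'E'
k=dict(np.load("w2.npz")); q2=lambda u,v:np.array([249+u/6,150+v/6])
ths=np.linspace(0,2*np.pi,181)
def ends(cam,x,y,w,l,t):
    out=[]
    for sg in (-1,1):
        U=fish(cam,H(x,y,w,[nutpt(l,t,sg*.016+.014*np.cos(a),0,.0787+.014*np.sin(a)) for a in ths]))
        dirv=fish(cam,H(x,y,w,nutpt(l,t,sg*.03,0,.0787)))[0]-fish(cam,H(x,y,w,nutpt(l,t,0,0,.0787)))[0]
        out.append(U[np.argmax(U@dirv)])
    return out
def res3(v):
    x,y,w,l,t,rs=v
    r=res2(v); r[6:10]=0
    a=ends(c,x,y,w,l,t); b=ends(k,x,y,w,l,t)
    g=lambda p:fish(k,H(x,y,w,p))[0]
    o=[a[0]-q(117,87),a[1]-q(240,512),b[1]-q2(408,113),b[0]-q2(402,545)]
    o+=[g([rs,.007,.101])-q2(262,178),g([rs,-.007,.101])-q2(232,248)]
    D=fish(k,H(x,y,w,np.c_[.05*np.cos(ths),.05*np.sin(ths),0*ths+.101])); e=[]
    for u in [(103,90),(60,240)]: e.append(np.linalg.norm(D-q2(*u),axis=1).min())
    return np.r_[r,np.ravel(o),e]
E
python3 - <<'E'
from fit import *
s=least_squares(res3,[.4671,.0053,-1.116,.34,.2858,.077],diff_step=1e-3,x_scale=[.01,.01,.1,.1,.1,.01]); print(s.x.round(4));f=s.fun
print(f[:22].reshape(-1,2).round(1).tolist(),f[22:26].round(1),f[26:38].reshape(-1,2).round(1).tolist(),f[38:])
x,y,w,l,t=s.x[:5]
print(H(x,y,w,bolt(l,.0842)))
st=read_state(); p0,R0=st["tool_pos"],R.from_rotvec(st["orientation"])
p,Rt=tgt(x,y,w,l,.0842+.03,t,0); print(inc(p0,R0,p,Rt))
# grip point seen in w2 vs finger line: project tool axis grasp point
print(fish(k,[p0+R0.apply([0,0,.186]),p0+R0.apply([0,.0,.167+.09])]))
E
```

```text
[ 0.4666  0.0031 -1.1184  0.338   0.275   0.0775]
[[-2.5, -0.9], [-2.4, -0.8], [0.5, 1.2], [0.0, 0.0], [0.0, 0.0], [0.2, -0.3], [0.0, -0.1], [-0.1, -0.1], [-0.2, 0.0], [-0.7, -0.9], [0.0, 1.3]] [ 0.5  2.4  1.8 -4.3] [[-1.2, -1.1], [-2.3, -2.9], [-1.6, -2.5], [-0.2, -2.3], [-2.3, -2.6], [-1.0, -0.1]] [1.74856279 1.75700695]
[[ 0.5172648  -0.10114198  0.13243486]]
[0.0118, 0.007, 0.2886, -0.0008, -0.0005, -0.0024]
[[312.87418856 243.8570566 ]
 [313.21625035 206.75124706]]
```

The joint fit leaves the same offset of about 2 px in both views. That is camera mount bias, and the flipped views average it out. I'll descend along the bolt axis with the fingers 23 mm apart.

arm_command --pt "0.002 0.001 0.06 0 0 0" --pt "0.005 0.003 0.12 0 0 -0.001" --pt "0.008 0.005 0.18 0 0 -0.002" --pt "0.012 0.007 0.24 -0.001 0 -0.002" --pt "0.012 0.007 0.29 -0.001 0 -0.002" --fingers 0.5

```text
t: 5.82
tool_pos: [0.5459, -0.1593, 0.3175]
orientation: [-2.618, -1.005, 0.039]
force: [-0.4, 0.2, 0.6]
opening: 0.0227
gripper_force: 0.0
```

arm_command --pt "0 0 0.03 0 0 0" --pt "0 0 0.06 0 0 0" --pt "0 0 0.09 0 0 0" --pt "0 0 0.12 0 0 0" --pt "0 0 0.145 0 0 0"

```text
t: 6.45
tool_pos: [0.5419, -0.1509, 0.2909]
orientation: [-2.619, -1.005, 0.038]
force: [-0.2, -0.1, 0.2]
opening: 0.023
gripper_force: 0.0
```

Run:
```python
from h import *
st=read_state(); p0,R0=st["tool_pos"],R.from_rotvec(st["orientation"])
print(p0+R0.apply([0,0,.167]),st["force"].round(2),st["wrist_torque"].round(3),st["opening"])
k=read_camera("wrist")["image"][:,:,::-1]; a=cv2.resize(k[170:270,240:390],(780,520),interpolation=2); cv2.imwrite("pics/w3.png",a)
```

```text
[ 0.51806554 -0.10105307  0.13327112] [-0.2  -0.06  0.19] [-0.217 -0.095 -0.042] 0.02302070518960466
```

View pics/w3.png

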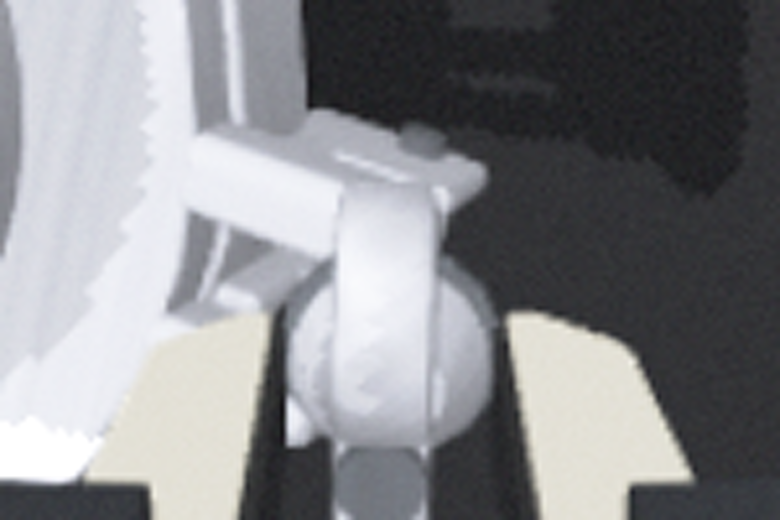

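The wing sits centred between the fingers: wing at about 385 px, fingers at 272 and 508. I'll close.

arm_command --pt "0 0 0 0 0 0" --pt "0 0 0 0 0 0" --pt "0 0 0 0 0 0" --pt "0 0 0 0 0 0" --pt "0 0 0 0 0 0" --fingers 1 --force 12

```text
t: 7.12
tool_pos: [0.5421, -0.1511, 0.2914]
orientation: [-2.619, -1.005, 0.037]
force: [-0.1, -1.3, 0.1]
opening: 0.0104
gripper_force: 11.9
```

Run:
```python
from h import *
st=read_state(); p0,R0=st["tool_pos"],R.from_rotvec(st["orientation"])
print(p0.round(4),p0+R0.apply([0,0,.167]),R0.as_matrix().round(4).tolist(),st["force"].round(2),st["wrist_torque"].round(3),st["opening"],st["gripper_force"],st["q"].round(3))
w=-1.1184
ax=np.array([-np.sin(w),np.cos(w),0]); lean=np.arcsin((-R0.as_matrix()[:,2])@[np.cos(w),np.sin(w),0]); print("lean",lean)
pv=np.r_[H(.4666,.0031,w,[.088,0,.053])[0]]; print("pivot in tool",R0.inv().apply(pv-p0))
for f in (.2,.4,.6,.8,1.0,1.06):
    Q=R.from_rotvec(-ax*lean*f); print(f,inc(p0,R0,pv+Q.apply(p0-pv),Q*R0))
```

```text
[ 0.5421 -0.1511  0.2914] [ 0.51830277 -0.10130427  0.13376114] [[0.7502, 0.6457, -0.1423], [0.6545, -0.6947, 0.2984], [0.0938, -0.317, -0.9438]] [-0.05 -1.3   0.06] [-0.415 -0.174 -0.042] 0.010377773354272141 11.930969674140215 [-0.435  0.236  1.601  0.212  1.568  0.374]
lean 0.3368941729464738
pivot in tool [-0.00097827 -0.00049375  0.25264031]
0.2 [0.0236, -0.0817, 0.0028, -0.0206, -0.0059, -0.0001]
0.4 [0.047, -0.1631, 0.0113, -0.0412, -0.0119, -0.0001]
0.6 [0.0702, -0.2437, 0.0255, -0.0618, -0.0178, -0.0002]
0.8 [0.0931, -0.3232, 0.0453, -0.0824, -0.0238, -0.0002]
1.0 [0.1155, -0.4013, 0.0707, -0.103, -0.0297, -0.0003]
1.06 [0.1222, -0.4244, 0.0793, -0.1092, -0.0315, -0.0003]
```

arm_command --pt "0.018 -0.061 0.002 -0.0155 -0.0045 0" --pt "0.036 -0.122 0.006 -0.031 -0.009 0" --pt "0.054 -0.184 0.014 -0.0465 -0.0135 0" --pt "0.07 -0.244 0.0255 -0.062 -0.018 0" --pt "0.087 -0.303 0.04 -0.077 -0.022 0"

```text
t: 7.75
tool_pos: [0.5146, -0.0953, 0.3043]
orientation: [-2.856, -1.095, 0.007]
force: [1.0, -4.7, -5.2]
opening: 0.01
gripper_force: 11.9
```

```bash
cat > sw.py <<'E'
from h import *
st=read_state(); p0,R0=st["tool_pos"],R.from_rotvec(st["orientation"])
print(p0+R0.apply([0,0,.167]),st["force"].round(2),st["wrist_torque"].round(3),st["opening"],st["gripper_force"],st["q"].round(3))
w=-1.1184; Rh=R.from_euler("z",w)
ax=np.array([-np.sin(w),np.cos(w),0]); lean=np.arcsin((-R0.as_matrix()[:,2])@[np.cos(w),np.sin(w),0])
pv=np.r_[H(.4666,.0031,w,[.088,0,.053])[0]]
g=p0+R0.apply([0,0,.167])-pv; gh=Rh.inv().apply(g); print("lean",lean,"lean by grip pos",np.arctan2(gh[0],gh[2]),"force holder",Rh.inv().apply(st["force"]).round(2), "grip holder",gh.round(4))
for f in (.25,.5,.75,1.0,1.1):
    Q=R.from_rotvec(-ax*lean*f); print(f,inc(p0,R0,pv+Q.apply(p0-pv),Q*R0))
E
python3 sw.py
```

```text
[ 0.5089172 -0.0827097  0.1378815] [ 0.99 -4.73 -5.24] [-1.044 -0.418 -0.029] 0.010003174658517841 11.947917868383229 [-0.304  0.02   1.792  0.063  1.385  0.521]
lean 0.08287565874880828 lean by grip pos 0.09017744444655776 force holder [ 4.69 -1.18 -5.24] grip holder [0.0077 0.0006 0.0849]
0.25 [0.0072, -0.0251, 0.0002, -0.0063, -0.0018, -0.0]
0.5 [0.0144, -0.0502, 0.001, -0.0127, -0.0036, -0.0]
0.75 [0.0216, -0.0753, 0.0022, -0.019, -0.0055, -0.0001]
1.0 [0.0288, -0.1004, 0.0041, -0.0254, -0.0073, -0.0001]
1.1 [0.0317, -0.1104, 0.005, -0.0279, -0.008, -0.0001]
```

arm_command --pt "0.007 -0.025 0 -0.0063 -0.0018 0" --pt "0.0145 -0.05 0.001 -0.0127 -0.0036 0" --pt "0.0216 -0.075 0.002 -0.019 -0.0055 0" --pt "0.029 -0.1 0.004 -0.0254 -0.0073 0" --pt "0.029 -0.1 0.004 -0.0254 -0.0073 0"

```text
t: 8.38
tool_pos: [0.5058, -0.0773, 0.3051]
orientation: [-2.933, -1.124, -0.003]
force: [4.2, -9.2, -8.1]
opening: 0.0098
gripper_force: 12.0
```

```bash
python3 sw.py
```

```text
[ 0.50606473 -0.07711234  0.13812834] [ 4.19 -9.19 -8.14] [-1.784 -0.922 -0.07 ] 0.009791389090437804 11.970497332513332 [-0.253 -0.039  1.848  0.002  1.331  0.586]
lean 0.00022407724413753082 lean by grip pos 0.01637449869044983 force holder [10.1  -0.25 -8.14] grip holder [0.0014 0.0004 0.0851]
0.25 [0.0, -0.0001, -0.0, -0.0, -0.0, -0.0]
0.5 [0.0, -0.0001, -0.0, -0.0, -0.0, -0.0]
0.75 [0.0001, -0.0002, -0.0, -0.0001, -0.0, -0.0]
1.0 [0.0001, -0.0003, -0.0, -0.0001, -0.0, -0.0]
1.1 [0.0001, -0.0003, -0.0, -0.0001, -0.0, -0.0]
```

arm_command --pt "0.0015 -0.005 0 0 0 0" --pt "0.0015 -0.005 0 0 0 0" --pt "0.0015 -0.005 0 0 0 0" --pt "0.0015 -0.005 0 0 0 0" --pt "0.0015 -0.005 0 0 0 0"

```text
t: 9.0
tool_pos: [0.5056, -0.0771, 0.3051]
orientation: [2.934, 1.123, 0.004]
force: [5.9, -13.1, -9.4]
opening: 0.01
gripper_force: 12.0
```

```bash
python3 sw.py | head -2
```

```text
[ 0.50598124 -0.07701431  0.13814082] [  5.89 -13.05  -9.44] [-2.272 -1.152 -0.047] 0.009992641908966373 11.971536800265312 [-2.520e-01 -4.000e-02  1.849e+00  1.000e-03  1.331e+00  5.870e-01]
lean -0.0003855306788527322 lean by grip pos 0.014908259171065408 force holder [14.31 -0.41 -9.44] grip holder [0.0013 0.0004 0.0851]
```

Pushing 1 mm further moved it only 0.1 mm, so the bolt is home against its stop. I'll ease the bias, set the torque-limiting grip of 25 N and start turning.

arm_command --pt "-0.0027 0.009 0.005 0 0 0" --pt "-0.0027 0.009 0.005 0 0 0" --pt "-0.0027 0.009 0.005 0 0 0" --pt "-0.0027 0.009 0.005 0 0 0" --pt "-0.0027 0.009 0.005 0 0 0" --force 25

```text
t: 9.62
tool_pos: [0.5061, -0.0778, 0.3048]
orientation: [-2.932, -1.124, -0.003]
force: [-0.1, -6.2, -0.1]
opening: 0.0098
gripper_force: 25.0
```

```bash
cat > rd.py <<'E'
from h import *
st=read_state(); R0=R.from_rotvec(st["orientation"]); M=R0.as_matrix(); Rh=R.from_euler("z",-1.1184)
g=st["tool_pos"]+M@[0,0,.167]-H(.4666,.0031,-1.1184,[.088,0,.053])[0]
print("t %.2f yaw %.4f tz %.3f F"%(st["t"],np.arctan2(M[1,0],M[0,0]),(R0.inv().apply(st["wrist_torque"]))[2]),Rh.inv().apply(st["force"]).round(1),"g",(1e3*Rh.inv().apply(g)).round(2),"op %.2f gf %.1f q6 %.3f"%(1e3*st["opening"],st["gripper_force"],st["q"][5]))
E
python3 rd.py
```

```text
t 9.62 yaw 0.7319 tz 0.098 F [ 5.5 -2.8 -0.1] g [ 1.77  0.58 84.82] op 9.76 gf 25.0 q6 0.584
```

arm_command --pt "0 0 0 0 0 0.01" --pt "0 0 0 0 0 0.02" --pt "0 0 0 0 0 0.03" --pt "0 0 0 0 0 0.035" --pt "0 0 0 0 0 0.035"

```text
t: 10.25
tool_pos: [0.5062, -0.0779, 0.3048]
orientation: [-2.989, -0.961, -0.004]
force: [0.6, -7.5, -0.4]
opening: 0.0102
gripper_force: 25.0
```

```bash
python3 rd.py
```

```text
t 10.25 yaw 0.6219 tz -0.098 F [ 7.  -2.8 -0.4] g [ 1.93  0.66 84.84] op 10.23 gf 25.0 q6 0.694
```

arm_command --pt "0 0 0 0 0 0.006" --pt "0 0 0 0 0 0.012" --pt "0 0 0 0 0 0.018" --pt "0 0 0 0 0 0.025" --pt "0 0 0 0 0 0.025"

```text
t: 10.88
tool_pos: [0.5062, -0.078, 0.3048]
orientation: [-3.025, -0.843, -0.004]
force: [0.9, -7.0, -1.8]
opening: 0.0097
gripper_force: 25.0
```

```bash
python3 rd.py
```

```text
t 10.88 yaw 0.5433 tz -0.085 F [ 6.6 -2.3 -1.8] g [ 2.05  0.66 84.84] op 9.75 gf 25.0 q6 0.773
```

arm_command --pt "0 0 0 0 0 0.006" --pt "0 0 0 0 0 0.012" --pt "0 0 0 0 0 0.018" --pt "0 0 0 0 0 0.025" --pt "0 0 0 0 0 0.025"

```text
t: 11.5
tool_pos: [0.5063, -0.078, 0.3048]
orientation: [-3.056, -0.723, -0.004]
force: [0.7, -7.6, -2.6]
opening: 0.0097
gripper_force: 25.0
```

```bash
python3 rd.py
```

```text
t 11.50 yaw 0.4647 tz -0.098 F [ 7.1 -2.7 -2.6] g [ 2.16  0.66 84.82] op 9.66 gf 25.0 q6 0.852
```

arm_command --pt "0 0 0 0 0 0.006" --pt "0 0 0 0 0 0.012" --pt "0 0 0 0 0 0.018" --pt "0 0 0 0 0 0.025" --pt "0 0 0 0 0 0.025"

```text
t: 12.12
tool_pos: [0.5063, -0.0781, 0.3048]
orientation: [-3.082, -0.603, -0.004]
force: [1.8, -8.1, -2.4]
opening: 0.0098
gripper_force: 25.0
```

```bash
python3 rd.py
```

```text
t 12.12 yaw 0.3861 tz -0.147 F [ 8.1 -2.  -2.4] g [ 2.27  0.64 84.78] op 9.85 gf 25.0 q6 0.930
```

arm_command --pt "0 0 0 0 0 0.004" --pt "0 0 0 0 0 0.008" --pt "0 0 0 0 0 0.012" --pt "0 0 0 0 0 0.016" --pt "0 0 0 0 0 0.016"

```text
t: 12.75
tool_pos: [0.5063, -0.0782, 0.3048]
orientation: [-3.096, -0.525, -0.004]
force: [2.0, -9.1, -1.9]
opening: 0.0098
gripper_force: 25.0
```

```bash
python3 rd.py
```

```text
t 12.75 yaw 0.3360 tz -0.056 F [ 9.  -2.1 -1.9] g [ 2.34  0.63 84.75] op 9.75 gf 25.0 q6 0.980
```

arm_command --pt "0 0 0 0 0 0.006" --pt "0 0 0 0 0 0.012" --pt "0 0 0 0 0 0.018" --pt "0 0 0 0 0 0.025" --pt "0 0 0 0 0 0.025"

```text
t: 13.38
tool_pos: [0.5063, -0.0782, 0.3047]
orientation: [-3.114, -0.403, -0.004]
force: [1.7, -10.4, -2.8]
opening: 0.0098
gripper_force: 25.0
```

```bash
python3 rd.py
```

```text
t 13.38 yaw 0.2573 tz -0.080 F [10.1 -3.  -2.8] g [ 2.44  0.62 84.74] op 9.83 gf 25.0 q6 1.059
```

arm_command --pt "0 0.002 0 0 0 0.006" --pt "0 0.004 0 0 0 0.012" --pt "0.001 0.005 0 0 0 0.018" --pt "0.001 0.005 0.001 0 0 0.025" --pt "0.001 0.005 0.001 0 0 0.025"

```text
t: 14.0
tool_pos: [0.5066, -0.0787, 0.3046]
orientation: [-3.127, -0.281, -0.002]
force: [-0.5, -6.0, -0.9]
opening: 0.0094
gripper_force: 25.0
```

```bash
python3 rd.py
```

```text
t 14.00 yaw 0.1790 tz -0.115 F [ 5.2 -3.  -0.9] g [ 2.7   0.58 84.58] op 9.40 gf 25.0 q6 1.136
```

arm_command --pt "0 0 0 0 0 0.006" --pt "0 0 0 0 0 0.012" --pt "0 0 0 0 0 0.018" --pt "0 0 0 0 0 0.025" --pt "0 0 0 0 0 0.025"

```text
t: 14.62
tool_pos: [0.5066, -0.0787, 0.3045]
orientation: [-3.135, -0.158, -0.002]
force: [-0.7, -7.3, -1.1]
opening: 0.0096
gripper_force: 25.0
```

```bash
python3 rd.py
```

```text
t 14.62 yaw 0.1004 tz -0.084 F [ 6.3 -3.8 -1.1] g [ 2.81  0.55 84.54] op 9.63 gf 25.0 q6 1.214
```

arm_command --pt "0 0 0 0 0 0.006" --pt "0 0 0 0 0 0.012" --pt "0 0 0 0 0 0.018" --pt "0 0 0 0 0 0.025" --pt "0 0 0 0 0 0.025"

```text
t: 15.25
tool_pos: [0.5066, -0.0788, 0.3045]
orientation: [-3.139, -0.034, -0.002]
force: [-0.2, -6.7, -2.0]
opening: 0.01
gripper_force: 25.0
```

```bash
python3 rd.py
```

```text
t 15.25 yaw 0.0219 tz -0.082 F [ 5.9 -3.1 -2. ] g [ 2.91  0.51 84.49] op 9.99 gf 25.0 q6 1.293
```

arm_command --pt "0 0 0 0 0 0.006" --pt "0 0 0 0 0 0.012" --pt "0 0 0 0 0 0.018" --pt "0 0 0 0 0 0.025" --pt "0 0 0 0 0 0.025"

```text
t: 15.88
tool_pos: [0.5066, -0.0789, 0.3045]
orientation: [-3.138, 0.089, -0.002]
force: [-0.3, -7.9, -1.2]
opening: 0.0096
gripper_force: 25.0
```

```bash
python3 rd.py
```

```text
t 15.88 yaw -0.0568 tz -0.120 F [ 7.  -3.7 -1.2] g [ 3.02  0.45 84.47] op 9.57 gf 25.0 q6 1.372
```

arm_command --pt "0 0 0 0 0 0.006" --pt "0 0 0 0 0 0.012" --pt "0 0 0 0 0 0.018" --pt "0 0 0 0 0 0.025" --pt "0 0 0 0 0 0.025"

```text
t: 16.5
tool_pos: [0.5066, -0.079, 0.3044]
orientation: [-3.133, 0.212, -0.002]
force: [0.2, -9.0, -2.4]
opening: 0.0097
gripper_force: 25.0
```

```bash
python3 rd.py
```

```text
t 16.50 yaw -0.1353 tz -0.047 F [ 8.2 -3.8 -2.4] g [ 3.12  0.37 84.43] op 9.72 gf 25.0 q6 1.450
```

arm_command --pt "0 0 0 0 0 0.006" --pt "0 0 0 0 0 0.012" --pt "0 0 0 0 0 0.018" --pt "0 0 0 0 0 0.025" --pt "0 0 0 0 0 0.025"

```text
t: 17.12
tool_pos: [0.5065, -0.0791, 0.3044]
orientation: [-3.122, 0.335, -0.002]
force: [0.3, -9.3, -2.7]
opening: 0.0098
gripper_force: 25.0
```

```bash
python3 rd.py
```

```text
t 17.12 yaw -0.2139 tz -0.090 F [ 8.5 -3.8 -2.7] g [ 3.23  0.3  84.4 ] op 9.76 gf 25.0 q6 1.529
```

arm_command --pt "0 0 0 0 0 0.006" --pt "0 0 0 0 0 0.012" --pt "0 0 0.001 0 0 0.018" --pt "0 0 0.001 0 0 0.025" --pt "0 0 0.001 0 0 0.025"

```text
t: 17.75
tool_pos: [0.5065, -0.0792, 0.3043]
orientation: [-3.107, 0.458, -0.002]
force: [-2.0, -8.5, -0.5]
opening: 0.0095
gripper_force: 25.0
```

```bash
python3 rd.py
```

```text
t 17.75 yaw -0.2925 tz -0.089 F [ 6.7 -5.6 -0.5] g [ 3.33  0.25 84.34] op 9.51 gf 25.0 q6 1.607
```

arm_command --pt "0 0 0 0 0 0.006" --pt "0 0 0 0 0 0.012" --pt "0 0 0 0 0 0.018" --pt "0 0 0 0 0 0.025" --pt "0 0 0 0 0 0.025"

```text
t: 18.38
tool_pos: [0.5065, -0.0792, 0.3043]
orientation: [-3.086, 0.579, -0.001]
force: [0.2, -9.9, -0.8]
opening: 0.0101
gripper_force: 25.0
```

```bash
python3 rd.py
```

```text
t 18.38 yaw -0.3710 tz -0.155 F [ 9.  -4.1 -0.8] g [ 3.39  0.14 84.28] op 10.13 gf 25.0 q6 1.686
```

arm_command --pt "0 0 0 0 0 0.004" --pt "0 0 0 0 0 0.008" --pt "0 0 0 0 0 0.012" --pt "0 0 0 0 0 0.016" --pt "0 0 0 0 0 0.016"

```text
t: 19.0
tool_pos: [0.5065, -0.0793, 0.3043]
orientation: [-3.071, 0.656, -0.001]
force: [-0.4, -9.1, -2.1]
opening: 0.0105
gripper_force: 25.0
```

```bash
python3 rd.py
```

```text
t 19.00 yaw -0.4211 tz -0.129 F [ 8.  -4.4 -2.1] g [ 3.46  0.11 84.27] op 10.46 gf 25.0 q6 1.736
```

arm_command --pt "0 0 0 0 0 0.005" --pt "0 0 0 0 0 0.01" --pt "0 0 0 0 0 0.015" --pt "0 0 0 0 0 0.02" --pt "0 0 0 0 0 0.02"

```text
t: 19.62
tool_pos: [0.5064, -0.0794, 0.3042]
orientation: [-3.049, 0.753, -0.001]
force: [-0.1, -10.0, -1.9]
opening: 0.0096
gripper_force: 25.0
```

```bash
python3 rd.py
```

```text
t 19.62 yaw -0.4841 tz -0.139 F [ 9.  -4.5 -1.9] g [ 3.500e+00 -1.000e-02  8.421e+01] op 9.59 gf 25.0 q6 1.799
```

arm_command --pt "0 0 0 0 0 0.005" --pt "0 0 0 0 0 0.01" --pt "0 0 0 0 0 0.015" --pt "0 0 0 0 0 0.02" --pt "0 0 0 0 0 0.02"

```text
t: 20.25
tool_pos: [0.5064, -0.0794, 0.3042]
orientation: [-3.024, 0.848, -0.001]
force: [-0.0, -10.1, -1.5]
opening: 0.0098
gripper_force: 25.0
```

```bash
python3 rd.py
```

```text
t 20.25 yaw -0.5470 tz -0.102 F [ 9.1 -4.4 -1.5] g [ 3.510e+00 -7.000e-02  8.419e+01] op 9.78 gf 25.0 q6 1.862
```

arm_command --pt "0 0 0 0 0 0.006" --pt "0 0 0 0 0 0.012" --pt "0 0 0 0 0 0.018" --pt "0 0 0 0 0 0.024" --pt "0 0 0 0 0 0.024"

```text
t: 20.88
tool_pos: [0.5064, -0.0795, 0.3042]
orientation: [-2.99, 0.962, -0.001]
force: [-1.4, -11.9, -2.1]
opening: 0.0098
gripper_force: 25.0
```

```bash
python3 rd.py
```

```text
t 20.88 yaw -0.6224 tz -0.074 F [10.1 -6.5 -2.1] g [ 3.59 -0.16 84.17] op 9.84 gf 25.0 q6 1.937
```

arm_command --pt "0 0.002 0 0 0 0.006" --pt "0 0.004 0 0 0 0.012" --pt "0 0.004 0 0 0 0.018" --pt "0 0.004 0 0 0 0.024" --pt "0 0.004 0 0 0 0.024"

```text
t: 21.5
tool_pos: [0.5061, -0.0798, 0.3041]
orientation: [-2.951, 1.073, -0.001]
force: [-0.8, -9.2, -2.2]
opening: 0.01
gripper_force: 25.0
```

```bash
python3 rd.py
```

```text
t 21.50 yaw -0.6977 tz -0.061 F [ 7.9 -4.8 -2.2] g [ 3.63 -0.46 84.13] op 9.96 gf 25.0 q6 2.011
```

arm_command --pt "0 0 0 0 0 0.006" --pt "0 0 0 0 0 0.012" --pt "0 0 0 0 0 0.018" --pt "0 0 0 0 0 0.024" --pt "0 0 0 0 0 0.024"

```text
t: 22.12
tool_pos: [0.506, -0.0798, 0.3041]
orientation: [-2.908, 1.184, -0.001]
force: [0.0, -9.2, -2.2]
opening: 0.0096
gripper_force: 25.0
```

```bash
python3 rd.py
```

```text
t 22.12 yaw -0.7731 tz -0.034 F [ 8.3 -4.  -2.2] g [ 3.65 -0.56 84.1 ] op 9.58 gf 25.0 q6 2.086
```

arm_command --pt "0 0 0 0 0 0.006" --pt "0 0 0 0 0 0.012" --pt "0 0 0 0 0 0.018" --pt "0 0 0 0 0 0.024" --pt "0 0 0 0 0 0.024"

```text
t: 22.75
tool_pos: [0.506, -0.0798, 0.304]
orientation: [-2.862, 1.293, -0.0]
force: [-0.2, -8.9, -3.4]
opening: 0.0098
gripper_force: 25.0
```

```bash
python3 rd.py
```

```text
t 22.75 yaw -0.8485 tz -0.105 F [ 8.  -4.1 -3.4] g [ 3.64 -0.65 84.03] op 9.82 gf 25.0 q6 2.162
```

arm_command --pt "0 0 0 0 0 0.006" --pt "0 0 0 0 0 0.012" --pt "0 0 0.001 0 0 0.018" --pt "0 0 0.001 0 0 0.024" --pt "0 0 0.001 0 0 0.024"

```text
t: 23.38
tool_pos: [0.5059, -0.0798, 0.3039]
orientation: [-2.811, 1.4, 0.0]
force: [-1.0, -9.6, -1.3]
opening: 0.0099
gripper_force: 25.0
```

```bash
python3 rd.py
```

```text
t 23.38 yaw -0.9239 tz -0.085 F [ 8.2 -5.1 -1.3] g [ 3.63 -0.72 83.95] op 9.93 gf 25.0 q6 2.237
```

arm_command --pt "0 0 0 0 0 0.006" --pt "0 0 0 0 0 0.012" --pt "0 0 0 0 0 0.018" --pt "0 0 0 0 0 0.024" --pt "0 0 0 0 0 0.024"

```text
t: 24.0
tool_pos: [0.5058, -0.0799, 0.3039]
orientation: [-2.756, 1.505, 0.0]
force: [-1.1, -9.2, -1.7]
opening: 0.0102
gripper_force: 25.0
```

```bash
python3 rd.py
```

```text
t 24.00 yaw -0.9994 tz -0.091 F [ 7.8 -5.  -1.7] g [ 3.67 -0.86 83.88] op 10.16 gf 25.0 q6 2.313
```

arm_command --pt "0 0 0 0 0 0.006" --pt "0 0 0 0 0 0.012" --pt "0 0 0 0 0 0.018" --pt "0 0 0 0 0 0.024" --pt "0 0 0 0 0 0.024"

```text
t: 24.62
tool_pos: [0.5058, -0.0799, 0.3038]
orientation: [-2.698, 1.608, 0.001]
force: [-1.0, -9.6, -1.0]
opening: 0.0103
gripper_force: 25.0
```

```bash
python3 rd.py
```

```text
t 24.62 yaw -1.0747 tz -0.125 F [ 8.2 -5.1 -1. ] g [ 3.58 -0.93 83.82] op 10.30 gf 25.0 q6 2.388
```

arm_command --pt "0 0 0 0 0 0.006" --pt "0 0 0 0 0 0.012" --pt "0 0 0 0 0 0.018" --pt "0 0 0 0 0 0.024" --pt "0 0 0 0 0 0.024"

```text
t: 25.25
tool_pos: [0.5057, -0.0799, 0.3038]
orientation: [-2.636, 1.708, 0.001]
force: [-2.0, -10.5, -1.5]
opening: 0.0097
gripper_force: 25.0
```

```bash
python3 rd.py
```

```text
t 25.25 yaw -1.1501 tz -0.058 F [ 8.6 -6.4 -1.5] g [ 3.58 -1.04 83.76] op 9.73 gf 25.0 q6 2.463
```

arm_command --pt "0 0 0 0 0 0.006" --pt "0 0 0 0 0 0.012" --pt "0 0 0 0 0 0.018" --pt "0 0 0 0 0 0.022" --pt "0 0 0 0 0 0.022"

```text
t: 25.88
tool_pos: [0.5057, -0.0799, 0.3037]
orientation: [-2.575, 1.798, 0.002]
force: [-3.0, -10.3, -1.6]
opening: 0.0097
gripper_force: 25.0
```

```bash
python3 rd.py
```

```text
t 25.88 yaw -1.2191 tz -0.074 F [ 7.9 -7.2 -1.6] g [ 3.53 -1.13 83.72] op 9.69 gf 25.0 q6 2.532
```

arm_command --pt "0 0 0 0 0 0.006" --pt "0 0 0 0 0 0.012" --pt "0 0 0 0 0 0.018" --pt "0 0 0 0 0 0.022" --pt "0 0 0 0 0 0.022"

```text
t: 26.5
tool_pos: [0.5056, -0.0799, 0.3037]
orientation: [-2.512, 1.886, 0.002]
force: [-2.8, -11.0, -1.4]
opening: 0.0098
gripper_force: 25.0
```

```bash
python3 rd.py
```

```text
t 26.50 yaw -1.2881 tz -0.229 F [ 8.7 -7.4 -1.4] g [ 3.55 -1.17 83.72] op 9.82 gf 25.0 q6 2.601
```

The torque has risen to 0.23, so the nut is starting to seat. I'll continue with fine steps.

arm_command --pt "0 0 0 0 0 0.002" --pt "0 0 0 0 0 0.004" --pt "0 0 0 0 0 0.005" --pt "0 0 0 0 0 0.005" --pt "0 0 0 0 0 0.005"

```text
t: 27.12
tool_pos: [0.5056, -0.0799, 0.3037]
orientation: [-2.497, 1.905, 0.002]
force: [-2.7, -10.7, -2.1]
opening: 0.0099
gripper_force: 25.1
```

```bash
python3 rd.py
```

```text
t 27.12 yaw -1.3036 tz -0.261 F [ 8.4 -7.1 -2.1] g [ 3.5  -1.17 83.71] op 9.89 gf 25.1 q6 2.617
```

arm_command --pt "0 0 0 0 0 0.002" --pt "0 0 0 0 0 0.004" --pt "0 0 0 0 0 0.005" --pt "0 0 0 0 0 0.005" --pt "0 0 0 0 0 0.005"

```text
t: 27.75
tool_pos: [0.5056, -0.0799, 0.3037]
orientation: [-2.482, 1.925, 0.002]
force: [-2.6, -9.7, -0.9]
opening: 0.01
gripper_force: 25.1
```

```bash
python3 rd.py; sleep 0.1; python3 rd.py
```

```text
t 27.75 yaw -1.3193 tz -0.290 F [ 7.5 -6.6 -0.9] g [ 3.53 -1.19 83.71] op 9.99 gf 25.1 q6 2.632
t 27.75 yaw -1.3193 tz -0.290 F [ 7.5 -6.6 -0.9] g [ 3.53 -1.19 83.71] op 9.99 gf 25.1 q6 2.632
```

arm_command --pt "0 0 0 0 0 0.002" --pt "0 0 0 0 0 0.003" --pt "0 0 0 0 0 0.003" --pt "0 0 0 0 0 0.003" --pt "0 0 0 0 0 0.003" --force 35

```text
t: 28.38
tool_pos: [0.5056, -0.0799, 0.3037]
orientation: [-2.473, 1.936, 0.002]
force: [-2.5, -10.4, -0.6]
opening: 0.0101
gripper_force: 35.1
```

```bash
python3 rd.py
```

```text
t 28.38 yaw -1.3286 tz -0.276 F [ 8.3 -6.8 -0.6] g [ 3.53 -1.22 83.72] op 10.10 gf 35.1 q6 2.642
```

```bash
cat > av.py <<'E'
from h import *
a=[]
for i in range(12):
    read_camera("side"); st=read_state(); R0=R.from_rotvec(st["orientation"]); a.append(np.r_[R0.inv().apply(st["wrist_torque"])[2],1e3*st["opening"],R0.inv().apply(st["force"])])
a=np.array(a); print(a.mean(0).round(3),a.std(0).round(3),st["t"],st["q"][5])
E
python3 av.py
```

```text
[-0.353  9.89   9.461  5.181  1.091] [0.029 0.175 0.394 0.413 0.485] 28.975 2.6418294622695795
```

The averaged torque is 0.35 N m, inside the 0.25 to 0.5 band. I'll release and retreat upward.

arm_command --pt "0 0 0 0 0 0" --pt "0 0 0 0 0 0" --pt "0 0 0 0 0 0" --pt "0 0 0 0 0 0" --pt "0 0 0 0 0 0" --fingers 0.4

```text
t: 29.6
tool_pos: [0.5061, -0.0786, 0.3039]
orientation: [-2.471, 1.934, 0.002]
force: [0.2, -0.4, 0.4]
opening: 0.0279
gripper_force: 0.0
```

arm_command --pt "0 0 -0.08 0 0 0" --pt "0 0 -0.16 0 0 0" --pt "0 0 -0.24 0 0 0" --pt "0 0 -0.36 0 0 0" --pt "0 0 -0.48 0 0 0"

```text
t: 30.22
tool_pos: [0.5059, -0.0791, 0.4019]
orientation: [-2.47, 1.934, 0.0]
force: [0.1, 0.2, -0.4]
opening: 0.0279
gripper_force: 0.0
```

Run:
```python
from h import *
k=read_camera("wrist")["image"][:,:,::-1]; cv2.imwrite("pics/w4.png",cv2.resize(k[110:290,200:440],(800,600),interpolation=2))
print(read_state()["force"])
```

```text
[ 0.82954242 -0.30572974  3.5172101 ]
```

View pics/w4.png

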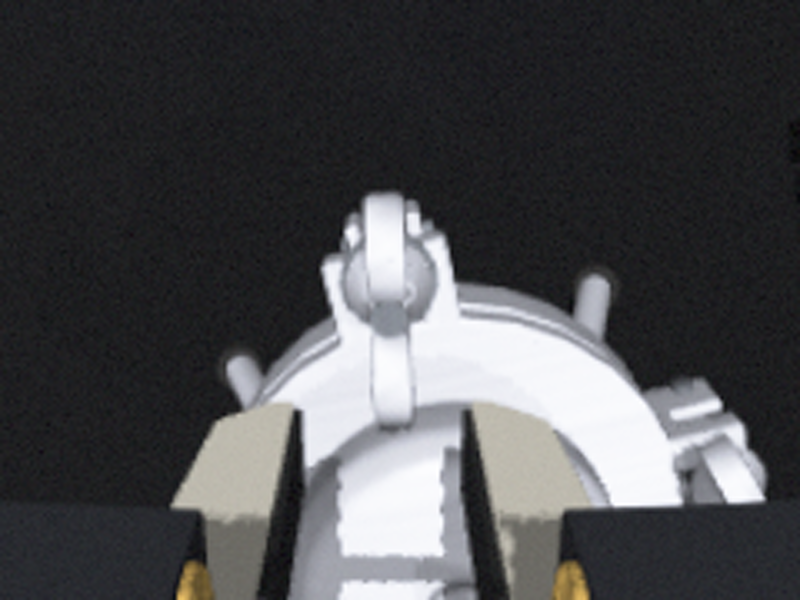

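The picture shows the bolt upright in its slot between the ear's prongs at about (388,290). The nut is seated with its wings along the holder's x, and the gripper is clear of everything. I'll hand the job in.

```bash
python3 -c "
from plant import *
print(close_job())"
```

```text
the job is handed in; nothing more can be done
None
```

I swung the leaning bolt home into its slot, tightened its wing nut to about 0.35 N m, released it clear of everything and handed the job in; no verdict came back.

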